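# Roll the vented canister vents-up against the tray rail

## Task

Take the canister with the vent band out of the white basket, lay it in the aluminium loading tray parallel to the tall rail, well clear of the rail, and let go of it. Then roll it along the tray floor up to the rail so that it ends touching the rail with one of its two vents facing straight up; choose where you set it down so that the roll brings the vent round. It must reach the rail by rolling, not by being lowered in beside it; leave the plain canister in the basket and do not disturb the bottle, jar and jug.

Things in the scene. Friction and masses are not known exactly. Their poses are not given: they have to be found in the camera images.
- canister: Target: lying steel canister, 190 mm long, tube 46 mm in diameter; it rolls on a blue cap at each end (64 mm diameter, 12 mm wide). Origin mid-axis; x along the axis. 62 mm from the origin towards +x: a vent band, 49 mm diameter, 32 mm wide, with two raised dark vent blocks, 180 degrees apart. It turns with the canister; its angle varies. 0.34 kg.
- vent (a point): Middle of the outer face of one of the two vent blocks (30 mm along the axis, 16 mm wide), 30 mm from the canister's axis. Its z points straight out from the canister's axis through this vent, x along the axis. The other vent is 180 degrees round the axis.
- spare: The plain canister in the basket: same shape and size as the target but with no vent band. Origin at the middle of its axis, x along the axis.
- basket: Fixed white plastic open basket, 240 mm (x) by 220 mm (y), 45 mm high, walls and floor 5 mm thick; the two canisters lie in it side by side, roughly along its x. Origin at the centre of its underside on the counter.
- tray: Fixed aluminium loading tray, 240 (x) by 220 mm (y), floor 5 mm thick. Rims 14 mm high, 5 mm thick on three sides; on its -y side the tall rail along x, 40 mm high, 10 mm thick, inner face at y = -100 mm. A canister touching the rail has its axis at y = -68 mm. Origin at the centre of its underside.
- spray: White spray bottle with green head, 56 mm in diameter, 176 mm high, standing between basket and tray; not to be disturbed. Origin at the centre of its underside.
- jar: Amber jar, 64 mm in diameter, 85 mm high, standing at the side; not to be disturbed. Origin at the centre of its underside.
- jug: White jug with a handle, 96 mm in diameter, 120 mm high, standing at the side; not to be disturbed. Origin at the centre of its underside.
Not all that is in view belongs to the job. What is shaped like the canister but pink is not meant.

How it is judged (in metres and radians):
On the way:
1. the canister lies released on the tray floor, at least 12 mm clear of the rail, its vents not yet facing up (z of canister in the frame of tray between 0.032 and 0.041 m and x of canister in the frame of tray between -0.03 and 0.03 m and y of canister in the frame of tray between -0.056 and 0.07 m and contact force between the fingers and canister below 0.05 N and linear speed of canister below 0.03 m/s and not (angle between vent's own z axis and vertical below 0.4 rad or angle between vent's own z axis and vertical above 2.7416 rad)), for 0.2 s.
At the end, for the whole second after the job is handed in: The vented canister lies at rest on the tray floor against the rail (both within 5 mm of touching and parallel within 0.1 rad, its middle within 30 mm of the rail's middle), with one vent facing up within 0.22 rad (about 12 degrees); the plain canister is still in the basket (z of canister in the frame of tray between 0.032 and 0.041 m and x of canister in the frame of tray between -0.03 and 0.03 m and y of canister in the frame of tray between -0.073 and -0.063 m and angle between the x axis of canister and the x axis of tray, either way round below 0.1 rad and (angle between vent's own z axis and vertical below 0.22 rad or angle between vent's own z axis and vertical above 2.9216 rad) and linear speed of canister below 0.02 m/s and angular speed of canister below 0.3 rad/s and z of spare in the frame of basket below 0.05 m and horizontal distance between spare and basket below 0.11 m).
It fails at once if the canister is lifted or lowered within 12 mm of the rail (more than 8 mm and less than 60 mm above its rolling height there) (y of canister in the frame of tray between -0.1 and -0.056 m and x of canister in the frame of tray between -0.12 and 0.12 m and z of canister in the frame of tray between 0.045 and 0.097 m).
It fails at once if the plain canister is lifted out of the basket (z of spare in the frame of basket above 0.07 m).
It fails at once if the spray bottle is pushed more than 30 mm or tipped (distance of spray from where it was at the start of the episode above 0.03 m or angle between spray's own z axis and vertical above 0.4 rad).
It fails at once if the jar is pushed more than 30 mm or tipped (distance of jar from where it was at the start of the episode above 0.03 m or angle between jar's own z axis and vertical above 0.4 rad).
It fails at once if the jug is pushed more than 30 mm or tipped (distance of jug from where it was at the start of the episode above 0.03 m or angle between jug's own z axis and vertical above 0.4 rad).
It also fails if it takes over 59 s, if anything falls off the work surface, if the arm or the gripper's body presses on something with over 40 N, if the wrist force passes 120 N, or if a joint passes its speed limit or range.

## Robot

A 6-joint arm with a two-finger parallel gripper is mounted at the origin on the work surface. World frame = base frame: x ahead of the robot, y to its left, z up, the work surface at z = 0. Lengths are in mm, angles in rad, forces in N, time in s.
With the tool pointing down it reaches from about 350 to 975 mm from the base axis. Payload 7.1 kg.
Tool frame: the origin (TCP) lies at the very end of the fingers, on their centre line; the grasp point (between the pads) lies 19 mm behind it; z points along the fingers, y is the line along which they close (so a half turn about z gives the same grasp; the last joint's range is limited). The gripper opens to 88 mm and grips with 3 to 60 N. Pads are 20 mm wide; open, the fingers measure 115 mm over their backs; the gripper's body (75 mm by 178 mm) begins 61 mm behind the grasp point.
Start: joints at [-1.178, 0.423, 1.63, -0, 1.089, -0.019], TCP at [250.177, -572.727, 222.675] pointing down, gripper open.
Joint ranges: [-3, 3], [-0.9, 2.11], [0.09, 2.58], [-1.31, 4.45], [0.11, 2.69], [-2.54, 2.54]. Speed limits (rad/s): [2.39, 2.39, 3.01, 3.14, 3.14, 3.14].

## Interface

Orientations are given as a rotation vector (axis times angle).
In Python, from workcell import ctrl, optics gives the robot as it stands.
- The arm moves only by the shell command python3 -m jog 'ROWS'. ROWS is JSON, a list of rows, each a list of 7 numbers: the shift along the tool's x, y, z in units of 40 mm (1.0 is 40 mm), then the turn, a rotation vector about the tool's x, y, z in units of 6 degrees (1.0 is 6 degrees), then the opening, from 0 (shut) to 1 (fully open). A call has 1 to 20 rows; each row shifts and turns the commanded pose from where the row before left it, along the tool's axes as they then stand; what a row does not reach is not made up. A row lasts 1/10 s, in which the tool goes at most 50 mm and 8.59 degrees, less where a joint would pass 70% of its speed; a pose out of reach is approached as far as the arm can. A call is refused whole if a number of a shift passes 1 or a number of a turn 1, either way. A call with a gripper value outside its range is refused whole. The fingers move at their own pace and stop on an object; the grip force is fixed at half the most. Time passes only in rows, so rows that do not move let the fingers close. It gives the time, the measured TCP pose, the force, the opening and the grip force at its end, in the units of the state.
- ctrl.get_obs(): the state, without advancing time (a new reading comes with each control period).
- optics.get_image(name): name is "side" or "top" or "wrist"; returns the picture (400x640x3 uint8, red, green, blue); there is no depth.
- optics.camera_model(name): a dict with "fov_y" (degrees; the focal length in pixels is half the picture's height over the tangent of half this angle, whatever the lens; pixels are square), "cx", "cy" (the principal point, pixels), "k1" (the pictures are not rectified: a ray, as slopes to the right and down, at radius r is drawn at 1 + k1 r^2 times it, then the intrinsics apply), "view" (4x4, takes a point from world to camera coordinates); the wrist camera has in their place "hand_eye" (4x4, takes a point from camera to tool coordinates, whose origin is the TCP and whose axes are the flange's). Camera axes: x right, y up, looking along -z (the intrinsics and any distortion apply to the point x, -y, -z); pixel columns grow to the right and rows downward; lengths in mm; the calibration is good to about 2 mm. A picture is of the moment at which its call begins: read the wrist's pose just before it. camera_model takes no time and is no camera call.
- ctrl.close_job(): hands the job in; it is judged then, once.
Trained networks look in the newest picture that a camera, given by its name, has taken for a name from the list of things; names that differ only in an ending like _2 or _b are one class to them, and where a whole thing is asked for, a point or a joint stands for the part that bears it (a point fixed in the world has none). Each returns a list of dicts, best first, with "conf" (0 to 1); they miss things now and then, are a little off and sometimes report something else, mostly with a low value. They report only what shows in the picture. A call takes as long as a camera call. They do not tell look-alikes from the thing itself.
- optics.masks_of(target, camera): "pixels" (400x640 bool, what is visible of it) and "extent" ([centre column, centre row, width, height] in pixels, round what is visible of it).
The state is a dict: "t": time; "qpos": joint angles; "qvel": joint speeds; "joint_torque": joint torques, N m; "ee_pos": TCP position; "orientation": TCP orientation; "ft_force": force on the tool from outside, world axes, zero at the start; "moment": the same for the moment, N m; "width": finger opening in mm; "grasp_force": force on a finger pad.
Only numpy, scipy, OpenCV 4.12 (cv2) and the standard library are available. Lean on these libraries where they do the work, as an engineer would, in place of code of your own. Each camera call takes 0.05 s, during which the arm holds its last target. There are 200 camera calls.

## Working session

There is one attempt and no reset: what is moved stays moved. The work goes in short steps, Python scripts to look and compute and a shell command to move; the robot and the scene stay as the last step left them, time stands still between calls to the robot, and variables do not carry over. Pictures are saved under pics/ and viewed, at most 11 in all, crops included, and the job is handed in when it is done.

```bash
mkdir -p pics; ls; cat > h.py <<'E'
import numpy as np, cv2
from workcell import ctrl, optics
from scipy.spatial.transform import Rotation as R
def snap(cam,name,crop=None,scale=1):
    im=optics.get_image(cam)
    o=im if crop is None else im[crop[1]:crop[3],crop[0]:crop[2]]
    if scale!=1:o=cv2.resize(o,None,fx=scale,fy=scale,interpolation=cv2.INTER_CUBIC)
    cv2.imwrite('pics/'+name,o[:,:,::-1]); return im
def cam2world(cam,obs=None):
    m=optics.camera_model(cam)
    if cam=='wrist':
        o=obs or ctrl.get_obs(); T=np.eye(4);T[:3,:3]=R.from_rotvec(o['orientation']).as_matrix();T[:3,3]=o['ee_pos']
        return m,T@np.array(m['hand_eye'])
    return m,np.linalg.inv(np.array(m['view']))
def und(m,uv):
    f=200/np.tan(np.radians(m['fov_y'])/2)
    K=np.array([[f,0,m['cx']],[0,f,m['cy']],[0,0,1.]])
    # radial model: d = u(1+k1 u^2)
    return cv2.undistortPointsIter(np.array(uv,float).reshape(-1,1,2),K,np.array([m['k1'],0,0,0.]),None,None,(3,50,1e-10)).reshape(-1,2)
def onplane(cam,uv,z,obs=None):
    m,T=cam2world(cam,obs); s=und(m,uv)
    d=np.c_[s[:,0],-s[:,1],-np.ones(len(s))]@T[:3,:3].T; c=T[:3,3]
    return c+d*((z-c[2])/d[:,2])[:,None]
def proj(cam,P,obs=None):
    m,T=cam2world(cam,obs); p=(np.atleast_2d(P)-T[:3,3])@T[:3,:3]
    s=np.c_[p[:,0],-p[:,1]]/-p[:,2:3]; s=s*(1+m['k1']*(s**2).sum(1))[:,None]
    f=200/np.tan(np.radians(m['fov_y'])/2); return s*f+[m['cx'],m['cy']]
E
python3 - <<'E'
from h import *
print(ctrl.get_obs())
a=snap('top','top0.png');b=snap('side','side0.png')
cv2.imwrite('pics/both.png',cv2.resize(np.vstack([a,b])[:,:,::-1],(480,600)))
for n in ['canister','vent','spare','basket','tray','spray','jar','jug']:
    for d in optics.masks_of(n,'top')[:4]:
        x,y,w,hh=d['extent']; print(n,round(d['conf'],2),np.round(d['extent']),np.round(onplane('top',[[x,y]],32)[0]))
E
```

```text
pics
{'t': 0.0, 'qpos': array([-1.17799754e+00,  4.23858888e-01,  1.63068037e+00,  5.69900880e-06,
        1.08859453e+00, -1.90051662e-02]), 'qvel': array([ 0.00076041, -0.00113068, -0.00031938, -0.00099348,  0.00118757,
       -0.00033039]), 'joint_torque': array([ 2.75845247e-03, -5.44625545e+01, -2.73665214e+01,  6.45677629e-02,
        2.28633697e-02, -1.18062217e-04]), 'ee_pos': array([ 249.97451323, -572.22891168,  221.89421439]), 'orientation': array([-3.07375030e+00, -6.41985279e-01,  4.41808064e-04]), 'ft_force': array([ 0.07980067, -0.13315058,  0.21736343]), 'moment': array([-0.01728415, -0.04540427, -0.02752449]), 'grasp_force': 0.0, 'width': 87.91901470016583}
canister 0.96 [375. 214.  25.  70.] [ 586. -159.   32.]
canister 0.59 [306. 138.  69.  38.] [817.  33.  32.]
vent 0.59 [376. 192.  23.  10.] [ 649. -165.   32.]
vent 0.57 [286. 131.  11.  19.] [840.  93.  32.]
vent 0.38 [170. 266.  30.  24.] [453. 425.  32.]
spare 0.93 [409. 221.  24.  71.] [ 563. -254.   32.]
spare 0.71 [321. 254.  27.  26.] [477.  -1.  32.]
basket 0.6 [392. 218.  83.  93.] [ 572. -205.   32.]
tray 0.76 [252. 228.  82.  86.] [554. 192.  32.]
jar 0.95 [170. 267.  32.  23.] [451. 425.  32.]
jar 0.44 [376. 194.  26.  11.] [ 644. -164.   32.]
jug 0.9 [487. 232.  56.  41.] [ 525. -476.   32.]
```

View pics/top0.png

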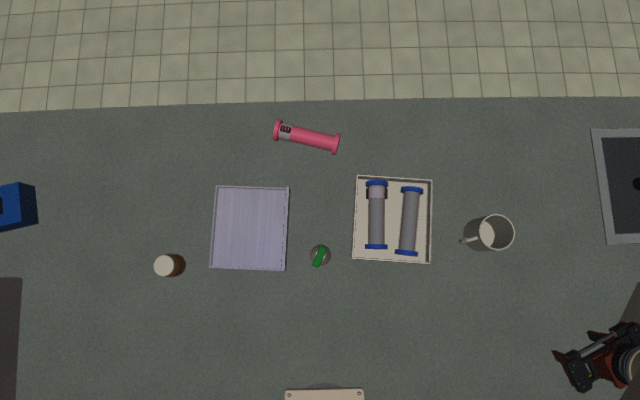

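The top view shows three canister shapes. The one at (376,214) has a band near its upper cap and lies in the basket, so it fits the description. The one at (409,221) is the plain spare, and the pink one at (306,138) is a decoy. I'll confirm this in an enlarged crop.

```bash
python3 - <<'E'
from h import *
a=cv2.imread('pics/top0.png');b=cv2.imread('pics/side0.png')
c=cv2.resize(a[165:285,200:440],(800,400),interpolation=cv2.INTER_CUBIC)
cv2.imwrite('pics/crop0.png',c)
E
```

```text
(no output)
```

View pics/crop0.png

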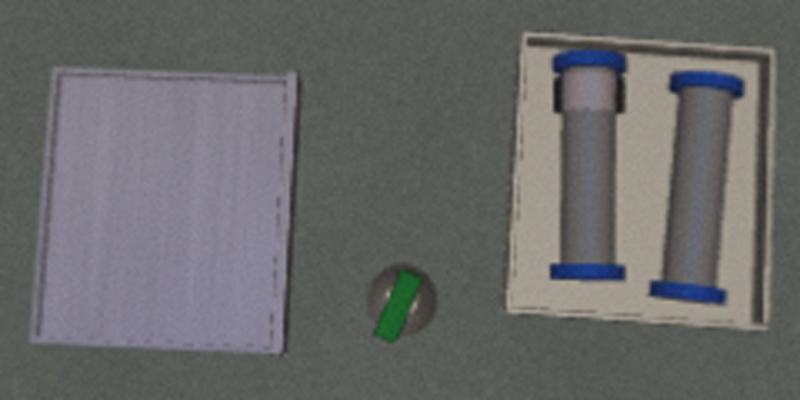

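View pics/side0.png

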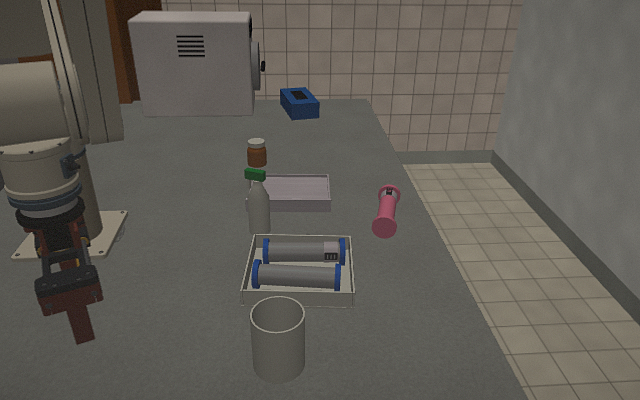

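The crop confirms it: the canister at top-view (376,214) carries the vent band at its far end, with dark blocks left and right, so the vents are about horizontal. The spare has no band. The tall rail is on the tray's right (-y) side. Next I'll measure the positions and work out the first move.

```bash
cat >> h.py <<'E'
def togo(P,yaw):
    """remaining: shift in current tool axes (units of 40mm) and turn about tool z (units of 6deg)"""
    o=ctrl.get_obs(); Rm=R.from_rotvec(o['orientation']).as_matrix()
    goal=np.array([[np.cos(yaw),np.sin(yaw),0],[np.sin(yaw),-np.cos(yaw),0],[0,0,-1]])
    t=np.degrees((R.from_matrix(Rm.T@goal)).as_rotvec())/6
    print('pos',o['ee_pos'].round(1),'t',round(o['t'],2),'shift units',(Rm.T@(np.array(P)-o['ee_pos'])/40).round(3),'turn',t.round(3),'after-turn shift',(goal.T@(np.array(P)-o['ee_pos'])/40).round(3))
def axisfit(m):
    ys,xs=np.nonzero(m); p=np.c_[xs,ys].astype(np.float32); r=cv2.minAreaRect(p); return r,cv2.boxPoints(r)
E
python3 - <<'E'
from h import *
optics.get_image('top')
for n,z in [('canister',37),('spare',37),('tray',14),('basket',45),('spray',150),('jug',120)]:
    d=optics.masks_of(n,'top')
    if not d: print(n,'none'); continue
    r,b=axisfit(d[0]['pixels']); W=onplane('top',b,z); c=onplane('top',[r[0]],z)[0]
    e1=W[1]-W[0];e2=W[2]-W[1]; L=e1 if np.linalg.norm(e1)>np.linalg.norm(e2) else e2
    print(n,round(d[0]['conf'],2),c.round(0),'sides',np.linalg.norm(e1).round(),np.linalg.norm(e2).round(),'yaw',(np.degrees(np.arctan2(L[1],L[0]))+90)%180-90)
print('tray corners',onplane('top',[[216,186],[288,187],[285,270],[209,267]],14).round())
print('spray base/top',onplane('top',[[321,256]],0).round(),onplane('top',[[319,257]],176).round())
togo([585,-157,300],0)
E
```

```text
canister 0.87 [819.  35.  37.] sides 66.0 199.0 yaw 74.26096857104622
spare 0.94 [ 566. -253.   37.] sides 202.0 64.0 yaw -8.700987256984348
tray 0.8 [559. 202.  14.] sides 244.0 226.0 yaw -1.8933918375292933
basket 0.88 [ 569. -204.   45.] sides 248.0 229.0 yaw -4.930504233058016
spray 0.81 [474.  -0. 150.] sides 51.0 51.0 yaw 19.12826380753367
jug 0.9 [ 518. -436.  120.] sides 150.0 93.0 yaw -83.00967074295689
tray corners [[682. 303.  14.]
 [674.  90.  14.]
 [435. 101.  14.]
 [447. 319.  14.]]
spray base/top [[472.  -2.   0.]] [[468.   3. 176.]]
pos [ 250.2 -572.7  222.7] t 0.85 shift units [11.831 -6.173 -1.933] turn [1.000e-03 0.000e+00 3.933e+00] after-turn shift [  8.371 -10.394  -1.932]
```

```bash
python3 -m jog '[[0,0,-0.5,0,0,0.98,1],[0,0,-0.5,0,0,0.98,1],[0,0,-0.5,0,0,0.98,1],[0,0,-0.4,0,0,1,1],[0.7,-0.86,0,0,0,0,1],[0.7,-0.86,0,0,0,0,1],[0.7,-0.86,0,0,0,0,1],[0.7,-0.86,0,0,0,0,1],[0.7,-0.86,0,0,0,0,1],[0.7,-0.86,0,0,0,0,1],[0.7,-0.86,0,0,0,0,1],[0.7,-0.86,0,0,0,0,1],[0.7,-0.86,0,0,0,0,1],[0.7,-0.86,0,0,0,0,1],[0.7,-0.86,0,0,0,0,1],[0.7,-0.86,0,0,0,0,1],[0,0,0,0,0,0,1],[0,0,0,0,0,0,1]]'
python3 - <<'E'
from h import *
togo([585,-157,300],0)
m=optics.camera_model('wrist');print(m)
o=ctrl.get_obs()
a=snap('wrist','w1.png')
for n in ['canister','spare','vent','basket']:
    for d in optics.masks_of(n,'wrist')[:3]:
        r,b=axisfit(d['pixels']); W=onplane('wrist',b,37,o);e1=W[1]-W[0];e2=W[2]-W[1]; L=e1 if np.linalg.norm(e1)>np.linalg.norm(e2) else e2
        print(n,round(d['conf'],2),np.round(d['extent']),onplane('wrist',[r[0]],37,o)[0].round(1),np.linalg.norm(e1).round(),np.linalg.norm(e2).round(),'yaw',((np.degrees(np.arctan2(L[1],L[0]))+90)%180-90).round(1))
E
```

```text
t: 2.65
ee_pos: [586.6, -159.5, 298.4]
orientation: [3.141, 0.002, -0.001]
ft_force: [0.7, -0.4, -0.8]
width: 87.5
grasp_force: 0.0
pos [ 586.6 -159.5  298.4] t 2.65 shift units [-0.04  -0.062 -0.04 ] turn [0.002 0.007 0.013] after-turn shift [-0.041 -0.062 -0.04 ]
{'fov_y': 58.11550551655274, 'cx': 322.30831192195814, 'cy': 204.07977959082265, 'k1': -0.06519323972270788, 'hand_eye': array([[ 3.75167917e-04,  9.64171658e-01,  2.65278858e-01,
         7.32462000e+01],
       [ 9.99999925e-01, -3.35089174e-04, -1.96338316e-04,
         1.18310694e+00],
       [-1.00411766e-04,  2.65278912e-01, -9.64171711e-01,
        -1.62776561e+02],
       [ 0.00000000e+00,  0.00000000e+00,  0.00000000e+00,
         1.00000000e+00]])}
canister 0.63 [219.   4.  21.   8.] [767.5 -48.3  37. ] 24.0 9.0 yaw 88.9
canister 0.59 [ 70. 184. 140. 186.] [567.8 154.3  37. ] 176.0 236.0 yaw -7.6
vent 0.75 [327. 121.  58.  33.] [ 644.8 -164.9   37. ] 34.0 62.0 yaw 86.9
basket 0.82 [366. 172. 206. 212.] [ 579.9 -209.5   37. ] 244.0 224.0 yaw -7.4
```

View pics/w1.png

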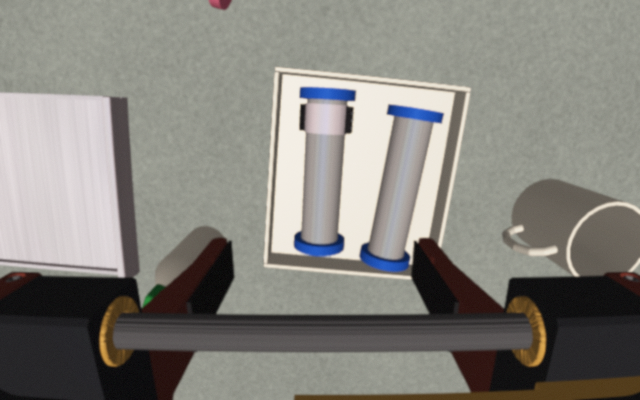

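The wrist view shows the vented canister at cols 295–355, rows 88–255, with its band near row 118 and vent blocks at cols 303 and 349. The spare is at (400,190). I'll fit a rendered canister model (position, yaw, roll) to this picture.

```bash
cat >> h.py <<'E'
from scipy.optimize import minimize
a_=np.linspace(0,2*np.pi,48,endpoint=False)
def cyl(x0,x1,r): return np.array([[x,r*np.cos(t),r*np.sin(t)] for x in (x0,x1) for t in a_])
S=4
def render(cam,p,obs,off,size,z):
    """p: x,y,yaw(towards band),phi = angle of a vent from up, positive towards canister +y"""
    x,y,yaw,phi=p; Rm=R.from_euler('z',yaw).as_matrix(); c=np.array([x,y,z])
    L=np.zeros((size[1]*S,size[0]*S),np.uint8)
    def draw(P,v):
        q=(proj(cam,P@Rm.T+c,obs)-off+0.5)*S-0.5
        cv2.fillConvexPoly(L,cv2.convexHull(np.round(q).astype(np.int32)),v)
    cc=cam2world(cam,obs)[1][:3,3]; v=Rm.T@(cc-c)
    vents=[]
    for k in (0,np.pi):
        n=np.array([0,np.sin(phi+k),np.cos(phi+k)]);t=np.array([0,np.cos(phi+k),-np.sin(phi+k)])
        P=np.array([[62+sx*15,0,0]+n*rr+t*8*st for sx in(-1,1) for rr in(20,30) for st in(-1,1)])
        vents.append((n@(v-[62,0,0]-n*24),P))
    parts=[(cyl(-83,83,23),1)]
    ends=[(cyl(83,95,32),2),(cyl(-95,-83,32),2)]
    if v[0]>83: far,near=ends[1:],ends[:1]
    elif v[0]<-83: far,near=ends[:1],ends[1:]
    else: far,near=ends,[]
    # camera between caps sees inner faces: tube hides them
    for P,k in far: draw(P,k)
    draw(*parts[0])
    for s,P in vents:
        if s<=0: draw(P,3)
    draw(cyl(46,78,24.5),1)
    for s,P in vents:
        if s>0: draw(P,3)
    for P,k in near: draw(P,k)
    return [cv2.resize((L==k).astype(np.float32),size,interpolation=cv2.INTER_AREA) for k in (2,3)]
def fit(cam,im,obs,guess,z,dark=70,pad=14):
    Rm=R.from_euler('z',guess[2]).as_matrix()
    q=proj(cam,cyl(-95,95,32)@Rm.T+[guess[0],guess[1],z],obs)
    lo=np.maximum(np.floor(q.min(0)).astype(int)-pad,0);hi=np.minimum(np.ceil(q.max(0)).astype(int)+pad,[640,400])
    s=im[lo[1]:hi[1],lo[0]:hi[0]].astype(int); size=tuple(int(k) for k in (hi-lo))
    blue=((s[:,:,2]-s[:,:,0]>40)).astype(np.float32)
    hull=np.zeros(size[::-1],np.uint8)
    cv2.fillConvexPoly(hull,cv2.convexHull(np.round(q-lo).astype(np.int32)),1); hull=cv2.dilate(hull,np.ones((5,5)))
    dk=((s.max(2)<dark)&(blue==0)&(hull>0)).astype(np.float32)
    g=lambda a:cv2.GaussianBlur(a,(0,0),1.2)
    B,D=g(blue),g(dk)
    def cost(p):
        b,d=render(cam,p,obs,lo,size,z); return ((g(b)-B)**2).sum()/max((B**2).sum(),1)+((g(d)-D)**2).sum()/max((D**2).sum(),1)
    best=None
    for ph in np.radians(np.arange(-90,90,15)):
        p0=np.array([*guess[:3],ph])
        for _ in range(2):
            r=minimize(cost,p0,method='Nelder-Mead',options=dict(initial_simplex=p0+np.vstack([np.zeros(4),np.diag([6,6,.06,.25])]),xatol=1e-3,fatol=1e-5,maxiter=150)); p0=r.x
        if best is None or r.fun<best.fun: best=r
    p=best.x; p[3]=(p[3]+np.pi/2)%np.pi-np.pi/2
    print('fit xy',p[:2].round(1),'yaw',np.degrees(p[2]).round(2),'vent from up deg (+ to canister +y, mod 180)',np.degrees(p[3]).round(1),'cost',round(best.fun,3),'bluepx',int(blue.sum()),'darkpx',int(dk.sum()))
    return p
E
python3 - <<'E'
from h import *
o=ctrl.get_obs(); im=optics.get_image('wrist')
p=fit('wrist',im,o,[585,-157,0.03],37)
im=cv2.imread('pics/top0.png')[:,:,::-1]
fit('top',im,None,p[:3],37)
print('spare', onplane('wrist',[[415,113],[385,258]],37,o).round(), 'tray rail top corners (z40)',onplane('wrist',[[127,98],[137,274]],40,o).round(1),onplane('wrist',[[110,97],[118,276]],40,o).round(1))
togo([p[0],p[1],15],p[2])
E
```

```text
Traceback (most recent call last):
  File "h.py", line 85, in fit
    r=minimize(cost,p0,method='Nelder-Mead',options=dict(initial_simplex=p0+np.vstack([np.zeros(4),np.diag([6,6,.06,.25])]),xatol=1e-3,fatol=1e-5,maxiter=150)); p0=r.x
  File "h.py", line 80, in cost
    b,d=render(cam,p,obs,lo,size,z); return ((g(b)-B)**2).sum()/max((B**2).sum(),1)+((g(d)-D)**2).sum()/max((D**2).sum(),1)
        ~~~~~~^^^^^^^^^^^^^^^^^^^^^
  File "h.py", line 62, in render
    if s<=0: draw(P,3)
             ~~~~^^^^^
  File "h.py", line 45, in draw
    q=(proj(cam,P@Rm.T+c,obs)-off+0.5)*S-0.5
       ~~~~^^^^^^^^^^^^^^^^^^
  File "h.py", line 25, in proj
    m,T=cam2world(cam,obs); p=(np.atleast_2d(P)-T[:3,3])@T[:3,:3]
        ~~~~~~~~~^^^^^^^^^
  File "h.py", line 10, in cam2world
    m=optics.camera_model(cam)
ValueError: time passes only in moves, steps and waits
```

```bash
sed -i "s/m=optics.camera_model(cam)$/m=MODEL.get(cam) or MODEL.setdefault(cam,optics.camera_model(cam))/; s/^def cam2world/MODEL={}\ndef cam2world/" h.py
cat > l.py <<'E'
from h import *
o=ctrl.get_obs(); im=optics.get_image('wrist')
p=fit('wrist',im,o,[585,-157,0.03],37)
im=cv2.imread('pics/top0.png')[:,:,::-1]
fit('top',im,None,p[:3],37)
print('spare', onplane('wrist',[[415,113],[385,258]],37,o).round(), 'tray rail top corners (z40)',onplane('wrist',[[127,98],[137,274]],40,o).round(1),onplane('wrist',[[110,97],[118,276]],40,o).round(1))
togo([p[0],p[1],15],p[2])
E
time python3 l.py
```

```text
fit xy [ 583.3 -159.9] yaw -3.26 vent from up deg (+ to canister +y, mod 180) -88.0 cost 0.91 bluepx 1223 darkpx 157
fit xy [ 584.3 -160.2] yaw -1.9 vent from up deg (+ to canister +y, mod 180) -84.2 cost 0.417 bluepx 213 darkpx 93
spare [[ 651. -270.   37.]
 [ 471. -243.   37.]] tray rail top corners (z40) [[670.3  62.1  40. ]
 [448.6  80.8  40. ]] [[672.   82.5  40. ]
 [445.3 107.4  40. ]]
pos [ 586.  -161.2  298.9] t 3.0 shift units [-0.067 -0.034  7.097] turn [ 0.001 -0.001  0.521] after-turn shift [-0.068 -0.029  7.097]
real	0m15.502s
user	0m15.806s
sys	0m0.060s
```

```bash
python3 - <<'E'
from h import *
o=ctrl.get_obs(); im=optics.get_image('wrist')
p=[583.3,-159.9,-.057,np.radians(-88)]
b,d=render('wrist',p,o,np.array([280,70]),(90,200),37)
s=im[70:270,280:370].copy(); t=s.copy()
for m,c in ((b,(255,0,0)),(d,(0,255,0))):
    cs,_=cv2.findContours((m>.5).astype(np.uint8),cv2.RETR_EXTERNAL,cv2.CHAIN_APPROX_NONE); cv2.drawContours(t,cs,-1,c,1)
si=s.astype(int);k=np.zeros_like(s);k[...,2]=255*((si[...,2]-si[...,0])>40);k[...,1]=255*(si.max(2)<70)
cv2.imwrite('pics/ov.png',cv2.resize(np.hstack([s,t,k])[:,:,::-1],None,fx=2.9,fy=2.9,interpolation=cv2.INTER_CUBIC))
E
```

```text
(no output)
```

View pics/ov.png

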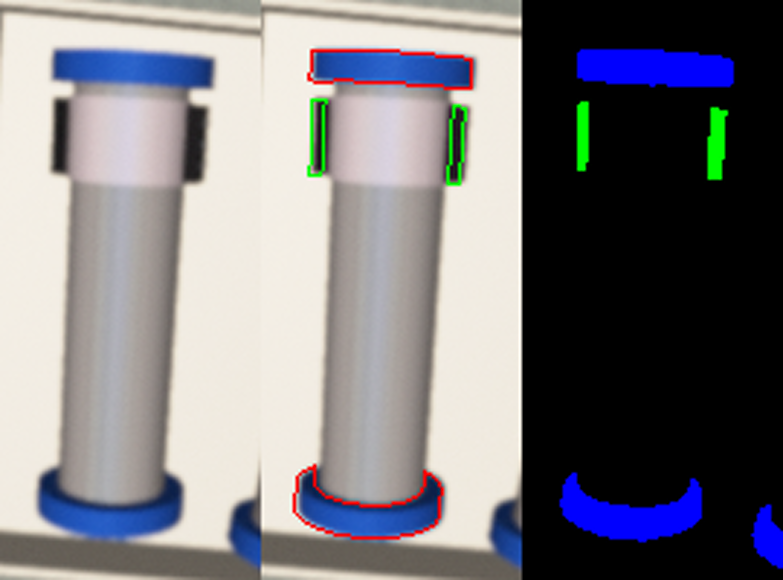

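The fit is close, but the neighbouring spare's cap biases it. I'll mask that out and loosen the dark threshold.

```bash
sed -i "s/    B,D=g(blue)/    blue*=cv2.dilate(hull,np.ones((7,7)))\n    B,D=g(blue)/; s/dark=70/dark=100/; s/np.arange(-90,90,15)/np.arange(-90,90,22.5)/" h.py; sed -i 's/0.03\],37/-0.05],37/' l.py; python3 l.py
```

```text
fit xy [ 583.2 -161.6] yaw -3.38 vent from up deg (+ to canister +y, mod 180) -86.2 cost 0.242 bluepx 1227 darkpx 351
fit xy [ 583.5 -160.4] yaw -2.56 vent from up deg (+ to canister +y, mod 180) 84.9 cost 0.948 bluepx 190 darkpx 591
spare [[ 651. -269.   37.]
 [ 471. -242.   37.]] tray rail top corners (z40) [[670.5  62.4  40. ]
 [448.7  81.   40. ]] [[672.1  82.8  40. ]
 [445.4 107.6  40. ]]
pos [ 586.2 -160.9  298.8] t 3.1 shift units [-0.075  0.019  7.095] turn [ 0.001 -0.001  0.544] after-turn shift [-0.073  0.024  7.095]
```

```bash
python3 -m jog '[[-0.07,0.02,0.5,0,0,0.54,0.75],[0,0,0.8,0,0,0,0.75],[0,0,0.8,0,0,0,0.75],[0,0,0.8,0,0,0,0.75],[0,0,0.8,0,0,0,0.75],[0,0,0.8,0,0,0,0.75],[0,0,0.8,0,0,0,0.75],[0,0,0.7,0,0,0,0.75],[0,0,0.5,0,0,0,0.75],[0,0,0.3,0,0,0,0.75],[0,0,0.2,0,0,0,0.75],[0,0,0,0,0,0,0.75]]'
python3 - <<'E'
from h import *
o=ctrl.get_obs(); im=snap('wrist','w2.png')
togo([583.2,-161.4,18],np.radians(-3.38))
E
```

```text
t: 4.3
ee_pos: [583.5, -161.0, 18.2]
orientation: [-3.14, 0.09, 0.001]
ft_force: [0.3, 0.3, 0.9]
width: 65.6
grasp_force: 0.0
pos [ 584.  -161.1   19. ] t 4.35 shift units [-0.018  0.008  0.024] turn [ 0.001 -0.003  0.015] after-turn shift [-0.018  0.008  0.024]
```

View pics/w2.png

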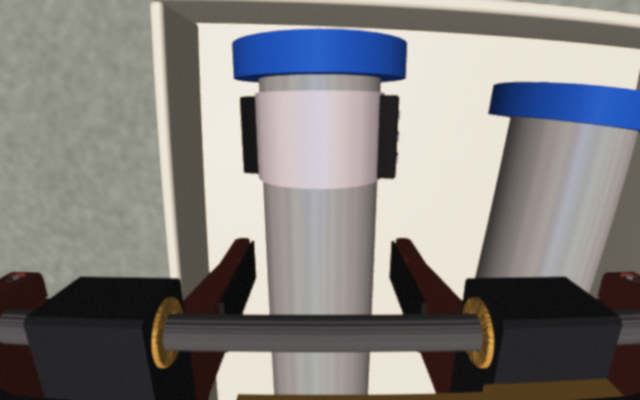

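The open fingers straddle the bare tube at cols 240–410, row 280, clear of the walls and the spare. The vents are at cols 249 and 388. I'll close and lift.

```bash
python3 -m jog '[[0,0,0,0,0,0,0.2],[0,0,0,0,0,0,0.2],[0,0,0,0,0,0,0.2],[0,0,0,0,0,0,0.2],[0,0,0,0,0,0,0.2],[0,0,-0.2,0,0,0,0.2],[0,0,-0.5,0,0,0,0.2],[0,0,-0.8,0,0,0,0.2],[0,0,-0.8,0,0,0,0.2],[0,0,-0.8,0,0,0,0.2],[0,0,-0.8,0,0,0,0.2],[0,0,-0.8,0,0,0,0.2],[0,0,-0.8,0,0,0,0.2],[0,0,-0.4,0,0,0,0.2],[0,0,0,0,0,0,0.2]]'
python3 - <<'E'
from h import *
im=cv2.imread('pics/w2.png')[:,:,::-1].copy()
im[232:]=255
from scipy.spatial.transform import Rotation as R
o=ctrl.get_obs(); o2=dict(o); o2['ee_pos']=np.array([583.7,-161.0,18.6]); o2['orientation']=np.array([-3.14,.09,.001])
fit('wrist',im,o2,[583.2,-161.4,-.059],37)
togo([570,180,250],np.radians(-3))
E
```

```text
t: 5.85
ee_pos: [584.6, -161.3, 257.2]
orientation: [3.139, -0.09, 0.006]
ft_force: [0.7, 0.9, -4.7]
width: 45.6
grasp_force: 30.0
fit xy [ 584.  -160.5] yaw -3.58 vent from up deg (+ to canister +y, mod 180) -81.2 cost 0.171 bluepx 7604 darkpx 2834
pos [ 584.6 -161.3  257.2] t 5.85 shift units [-0.853 -8.497  0.168] turn [ 0.009 -0.037 -0.048] after-turn shift [-0.81  -8.501  0.18 ]
```

```bash
python3 -m jog '[[-0.08,-0.85,0,0,0,0,0.2],[-0.08,-0.85,0,0,0,0,0.2],[-0.08,-0.85,0,0,0,0,0.2],[-0.08,-0.85,0,0,0,0,0.2],[-0.08,-0.85,0,0,0,0,0.2],[-0.08,-0.85,0,0,0,0,0.2],[-0.08,-0.85,0,0,0,0,0.2],[-0.08,-0.85,0,0,0,0,0.2],[-0.08,-0.85,0,0,0,0,0.2],[-0.08,-0.85,0,0,0,0,0.2],[0,0,0,0,0,0,0.2],[0,0,0,0,0,0,0.2]]'
python3 - <<'E'
from h import *
o=ctrl.get_obs(); im=snap('wrist','w3.png')
b=im.copy().astype(int); print(o['ee_pos'],o['orientation'])
print('tray corners proj guess',proj('wrist',[[680,310,14],[672,90,40],[435,104,40],[447,319,14]],o).round())
for n in ['tray']:
    for d in optics.masks_of(n,'wrist')[:2]: print(d['conf'],np.round(d['extent']))
E
```

```text
t: 7.05
ee_pos: [570.0, 180.4, 252.9]
orientation: [3.139, -0.087, -0.005]
ft_force: [0.2, -0.3, -4.5]
width: 45.5
grasp_force: 30.0
[570.00841556 180.44824496 252.86016761] [ 3.13896555 -0.0872038  -0.0047149 ]
tray corners proj guess [[194.  78.]
 [406.  71.]
 [393. 287.]
 [215. 276.]]
0.55 [306. 173. 214. 205.]
```

View pics/w3.png

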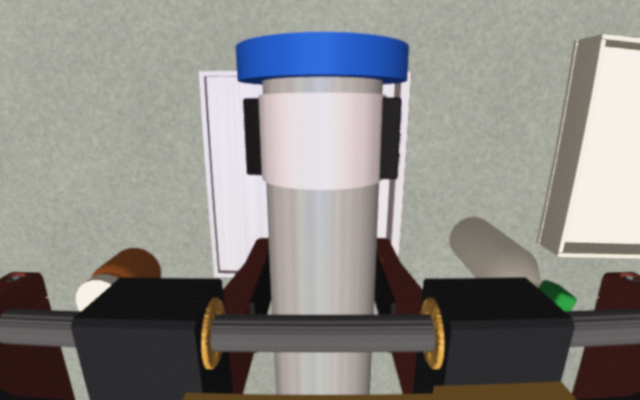

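The held canister is centred at col 322. The tray shows behind it, with its left rim from (201,72) to (214,275) and its rail edge at cols 398–409. I'll fit the tray pose to those edges.

```bash
cat > tray.py <<'E'
from h import *
from scipy.optimize import least_squares
o=dict(ee_pos=np.array([570.008,180.448,252.86]),orientation=np.array([3.13896555,-0.0872038,-0.0047149]))
im=cv2.imread('pics/w3.png')[:,:,::-1].astype(np.float32)
g=cv2.GaussianBlur(im.mean(2),(0,0),1)
def edge(line,up): # strongest gradient; up=+1 rising
    d=np.gradient(line)*up; k=int(d.argmax()); 
    a,b,c=d[k-1:k+2] if 0<k<len(d)-1 else (0,1,0); return k+0.5*(a-c)/(a-2*b+c),d[k]
Lp=[];Rp=[];Tp=[]
for r in range(85,265,6):
    k,s=edge(g[r,190:225],1); Lp.append((190+k,r,s))
for r in list(range(90,230,6)):
    k,s=edge(g[r,392:420],-1); Rp.append((392+k,r,s))
for c in range(206,232,4):
    k,s=edge(g[60:85,c],1); Tp.append((c,60+k,s))
Lp,Rp,Tp=[np.array([q for q in a if q[2]>5]) for a in (Lp,Rp,Tp)]
print(len(Lp),len(Rp),len(Tp));print(Lp[::5].round(1),Rp[::4].round(1),Tp[::3].round(1))
def loc(p,P): 
    c,s=np.cos(p[2]),np.sin(p[2]); d=P[:,:2]-p[:2]; return np.c_[c*d[:,0]+s*d[:,1],-s*d[:,0]+c*d[:,1]]
WL=onplane('wrist',Lp[:,:2],14,o);WR=onplane('wrist',Rp[:,:2],40,o);WT=onplane('wrist',Tp[:,:2],14,o)
res=lambda p:np.r_[loc(p,WL)[:,1]-110,loc(p,WR)[:,1]+110,loc(p,WT)[:,0]-120]
r=least_squares(res,[560,200,0],loss='soft_l1'); p=r.x
print('tray',p[:2].round(1),np.degrees(p[2]).round(2),'rms',np.sqrt((res(p)**2).mean()).round(2), 'L,R means',[res(p)[:len(WL)].mean().round(1),res(p)[len(WL):len(WL)+len(WR)].mean().round(1)])
for n,W in(('L',WL),('R',WR)): print(n,np.degrees(np.polyfit(W[:,0],W[:,1],1)[0]).round(2))
ob=dict(ee_pos=np.array([586.2,-160.9,298.8]),orientation=np.array([3.141,.002,-.001]))
print('w1 rail outer base z0',loc(p,onplane('wrist',[[127,98],[137,274]],0,ob)).round(1),'top z40',loc(p,onplane('wrist',[[110,97],[118,276]],40,ob)).round(1))
print('topcam corners',loc(p,onplane('top',[[216,186],[285,270],[209,267]],14)).round(1),loc(p,onplane('top',[[288.5,187],[285,270]],40)).round(1))
E
python3 tray.py
```

```text
30 24 7
[[207.   85.   25. ]
 [208.8 115.   26.6]
 [210.8 145.   23.8]
 [213.  175.   23.7]
 [215.1 205.   24.3]
 [217.3 235.   24.2]] [[394.   90.   35.2]
 [407.6 114.   17.4]
 [406.3 138.   14.4]
 [404.6 162.   16. ]
 [402.7 186.   18.6]
 [401.3 210.   16.8]] [[206.   70.7  16.5]
 [218.   70.3  16.3]
 [230.   70.3  17.5]]
tray [561.7 196.1] -2.39 rms 5.64 L,R means [np.float64(-2.2), np.float64(7.6)]
L -3.6
R -1.05
w1 rail outer base z0 [[ 113.5 -107.4]
 [-130.   -98. ]] top z40 [[ 114.1 -108.4]
 [-113.4  -93.7]]
topcam corners [[ 116.1  111.7]
 [-123.1  -99.9]
 [-119.4  117.8]] [[ 111.5 -105. ]
 [-122.3 -102.4]]
```

```bash
sed -i "s/range(90,230,6)/range(112,230,6)/; s/WL=onplane('wrist',Lp\[:,:2\],14,o)/WL=onplane('wrist',Lp[:,:2],5,o)/; s/\[:,1\]-110/[:,1]-105/" tray.py; python3 tray.py | grep -v '^ '
```

```text
30 20 7
[[207.   85.   25. ]
tray [560.3 202.3] -3.53 rms 0.54 L,R means [np.float64(-0.4), np.float64(0.7)]
L -3.6
R -3.62
w1 rail outer base z0 [[ 117.4 -111.3]
topcam corners [[ 115.7  107.9]
```

```bash
python3 - <<'E'
from h import *
o=dict(ee_pos=np.array([570.008,180.448,252.86]),orientation=np.array([3.13896555,-0.0872038,-0.0047149]))
im=cv2.imread('pics/w3.png')[:,:,::-1].copy(); im[232:]=255
p=fit('wrist',im,o,[570,180.5,-.06],271)
b,d=render('wrist',p,o,np.array([200,0]),(240,240),271); t=im[:240,200:440].copy()
for m,c in ((b,(255,0,0)),(d,(0,255,0))):
    cs,_=cv2.findContours((m>.5).astype(np.uint8),cv2.RETR_EXTERNAL,cv2.CHAIN_APPROX_NONE); cv2.drawContours(t,cs,-1,c,1)
cv2.imwrite('pics/ov2.png',cv2.resize(t[:,:,::-1],None,fx=2.5,fy=2.5,interpolation=cv2.INTER_CUBIC))
E
```

```text
fit xy [569.6 179.9] yaw -3.36 vent from up deg (+ to canister +y, mod 180) -80.5 cost 0.145 bluepx 7576 darkpx 2618
```

View pics/ov2.png

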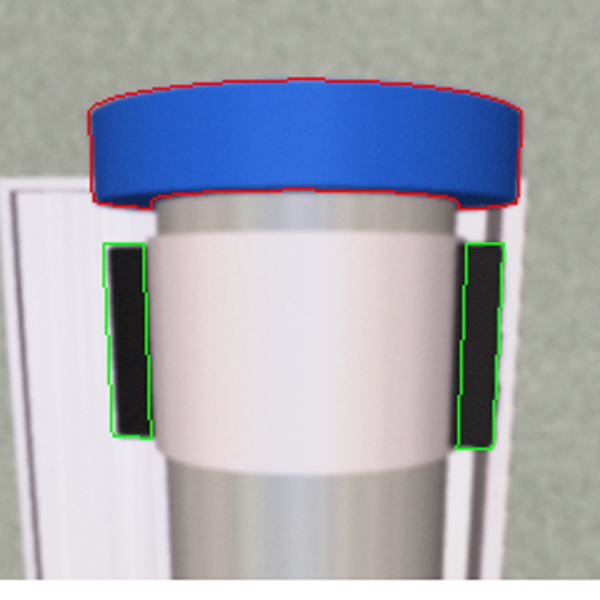

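```bash
python3 - <<'E'
from h import *
togo([559.9,189.5,19.5],np.radians(-3.55))
E
```

```text
pos [570.6 179.3 253.5] t 7.15 shift units [-0.269 -0.246  5.851] turn [0.011 0.019 0.041] after-turn shift [-0.282 -0.238  5.85 ]
```

```bash
python3 -m jog '[[-0.27,-0.24,0,0,0,0.05,0.2],[0,0,0.6,0,0,0,0.2],[0,0,0.8,0,0,0,0.2],[0,0,0.8,0,0,0,0.2],[0,0,0.8,0,0,0,0.2],[0,0,0.8,0,0,0,0.2],[0,0,0.8,0,0,0,0.2],[0,0,0.6,0,0,0,0.2],[0,0,0.3,0,0,0,0.2],[0,0,0.2,0,0,0,0.2],[0,0,0,0,0,0,0.2],[0,0,0,0,0,0,0.2]]'
python3 - <<'E'
from h import *
togo([559.9,189.5,19.5],np.radians(-3.55)); print(ctrl.get_obs()['ft_force'])
E
```

```text
t: 8.35
ee_pos: [561.8, 190.7, 27.7]
orientation: [-3.139, 0.099, -0.002]
ft_force: [0.8, 0.1, -4.1]
width: 45.3
grasp_force: 30.0
pos [561.8 190.7  27.7] t 8.35 shift units [-0.045  0.032  0.204] turn [-0.006 -0.014 -0.009] after-turn shift [-0.045  0.032  0.204]
[ 0.75590389  0.06003801 -4.06284914]
```

```bash
python3 -m jog '[[-0.03,0.02,0.08,0,0,0,0.2],[0,0,0.06,0,0,0,0.2],[0,0,0.04,0,0,0,0.2],[0,0,0,0,0,0,0.2],[0,0,0,0,0,0,0.2]]'
```

```text
t: 8.85
ee_pos: [559.9, 189.8, 19.6]
orientation: [-3.14, 0.098, -0.0]
ft_force: [-0.5, -0.2, -3.6]
width: 45.4
grasp_force: 30.0
```

```bash
python3 -m jog '[[0,0,0.025,0,0,0,0.2],[0,0,0,0,0,0,0.2],[0,0,0,0,0,0,0.7],[0,0,0,0,0,0,0.7],[0,0,0,0,0,0,0.7],[0,0,0,0,0,0,0.7],[0,0,0,0,0,0,0.7],[0,0,0,0,0,0,0.7]]'
python3 - <<'E'
from h import *
o=ctrl.get_obs(); im=snap('wrist','w4.png'); print(o['width'],o['ee_pos'])
im=im.copy(); im[232:]=255
p=fit('wrist',im,o,[559.5,189,-.062],37,dark=70)
E
```

```text
t: 9.65
ee_pos: [559.8, 189.8, 18.4]
orientation: [3.14, -0.098, -0.0]
ft_force: [0.1, -0.1, 0.3]
width: 61.6
grasp_force: 0.0
61.564886026248885 [559.76638467 189.77491429  18.41261777]
fit xy [559.5 189.2] yaw -3.62 vent from up deg (+ to canister +y, mod 180) -80.8 cost 0.108 bluepx 7623 darkpx 2519
```

The canister is released and at rest at about (559.5,189.2), which is 55 mm from its rail position. The vent is 99° from up on the +y side. I'll lift to just above rail height, cage the tube loosely and roll it in.

```bash
python3 -m jog '[[0,0,-0.3,0,0,0,0.7],[0,0,-0.4,0,0,0,0.7],[0,0,0,0,0,0,0.62],[0,0,0,0,0,0,0.62],[0,0.07,0,0,0,0,0.62],[0,0.07,0,0,0,0,0.62],[0,0.07,0,0,0,0,0.62],[0,0.07,0,0,0,0,0.62],[0,0.07,0,0,0,0,0.62],[0,0.07,0,0,0,0,0.62],[0,0.07,0,0,0,0,0.62],[0,0.07,0,0,0,0,0.62],[0,0.07,0,0,0,0,0.62],[0,0.07,0,0,0,0,0.62],[0,0,0,0,0,0,0.62],[0,0,0,0,0,0,0.62]]'
python3 - <<'E'
from h import *
o=ctrl.get_obs(); im=snap('wrist','w5.png'); print(o['width'],o['ee_pos'],o['ft_force'])
im=im.copy(); im[225:]=255
p=fit('wrist',im,o,[559,166,-.062],37,dark=70,pad=25)
E
```

```text
t: 11.3
ee_pos: [557.8, 161.6, 46.3]
orientation: [3.14, -0.098, -0.001]
ft_force: [-0.8, 0.6, -0.1]
width: 54.6
grasp_force: 0.0
54.64088752626778 [557.78379161 161.6150734   46.31942001] [-0.76817031  0.56730697 -0.06826433]
fit xy [557.6 163.3] yaw -3.25 vent from up deg (+ to canister +y, mod 180) 61.0 cost 0.611 bluepx 4967 darkpx 1922
```

View pics/w5.png

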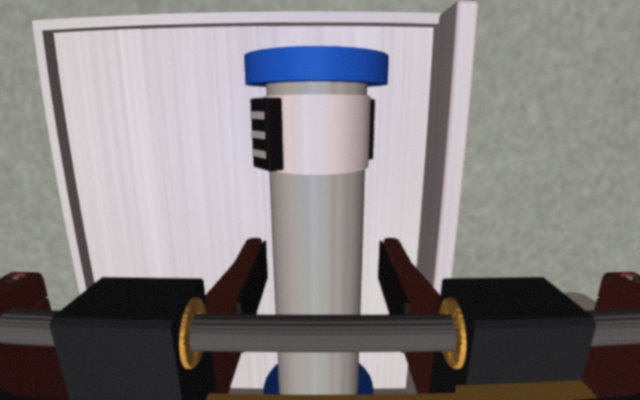

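The canister is rolling inside the cage. The left vent, with slots showing at (265,135), is turning upward. I'll continue to the rail.

```bash
python3 -m jog '[[0,0.06,0,0,0,0,0.62],[0,0.06,0,0,0,0,0.62],[0,0.06,0,0,0,0,0.62],[0,0.06,0,0,0,0,0.62],[0,0.06,0,0,0,0,0.62],[0,0.06,0,0,0,0,0.62],[0,0.06,0,0,0,0,0.62],[0,0.06,0,0,0,0,0.62],[0,0.06,0,0,0,0,0.62],[0,0.06,0,0,0,0,0.62],[0,0.06,0,0,0,0,0.62],[0,0.06,0,0,0,0,0.62],[0,0.04,0,0,0,0,0.62],[0,0.04,0,0,0,0,0.62],[0,0.04,0,0,0,0,0.62],[0,0,0,0,0,0,0.62],[0,0,0,0,0,0,0.62]]'
python3 - <<'E'
from h import *
o=ctrl.get_obs(); im=snap('wrist','w6.png'); print(o['width'],o['ee_pos'],o['ft_force'])
E
```

```text
t: 13.05
ee_pos: [556.0, 128.9, 46.5]
orientation: [-3.139, 0.099, -0.0]
ft_force: [-1.0, 5.1, 0.9]
width: 54.3
grasp_force: 2.3
54.3023542306497 [556.0201162  128.9333267   46.52614204] [-0.98967507  5.13603755  0.89876259]
```

View pics/w6.png

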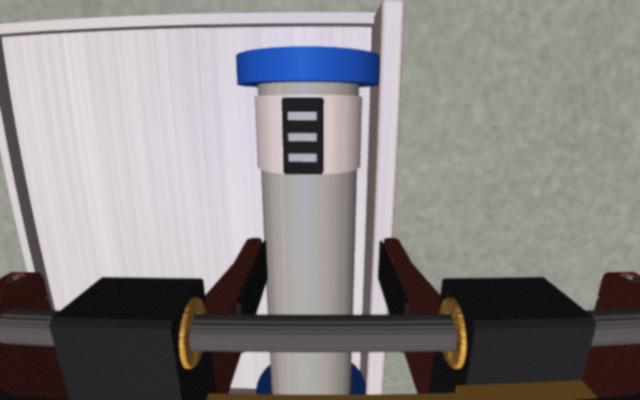

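The canister sits against the rail with the vent block at cols 283–323, rows 98–173, nearly on top. I'll work out the vent angle from those edges.

```bash
cat > v.py <<'E'
from h import *
def chk(fn,o,xr,rows,cols):
    im=cv2.imread(fn)[:,:,::-1].astype(int)
    th=np.radians(-3.55); c,s=np.cos(th),np.sin(th); A=np.array([560.3,202.3]); C=A+np.array([[c,-s],[s,c]])@[xr,-68]
    sub=im[rows[0]:rows[1],cols[0]:cols[1]]; bl=sub[...,2]-sub[...,0]>40
    print('vent dark cols',[ (lambda k:(k.min(),k.max()))(np.nonzero(im[r,cols[0]:cols[1]].max(1)<80)[0]+cols[0]) for r in (102,126,147,170)])
    for ph in range(-20,25,5):
        b,d=render('wrist',[*C,th,np.radians(ph)],o,np.array([0,0]),(640,400),37)
        bb=np.nonzero(b[60]>.5)[0]; print(ph,[(lambda k:(k.min(),k.max()))(np.nonzero(d[r]>.5)[0]) for r in (102,126,147,170) if (d[r]>.5).any()],'cap row60',bb.min(),bb.max())
    k=np.nonzero(im[60,:,2]-im[60,:,0]>40)[0]; print('seen cap',k.min(),k.max())
E
python3 - <<'E'
from v import *
chk('pics/w6.png',ctrl.get_obs(),-1,(95,175),(265,350))
E
```

```text
vent dark cols [(np.int64(283), np.int64(322)), (np.int64(283), np.int64(322)), (np.int64(284), np.int64(322)), (np.int64(284), np.int64(322))]
-20 [(np.int64(304), np.int64(350)), (np.int64(305), np.int64(349)), (np.int64(305), np.int64(349)), (np.int64(305), np.int64(349))] cap row60 235 379
-15 [(np.int64(300), np.int64(344)), (np.int64(300), np.int64(344)), (np.int64(301), np.int64(344)), (np.int64(301), np.int64(343))] cap row60 235 379
-10 [(np.int64(295), np.int64(338)), (np.int64(296), np.int64(338)), (np.int64(296), np.int64(338)), (np.int64(297), np.int64(337))] cap row60 235 379
-5 [(np.int64(291), np.int64(332)), (np.int64(291), np.int64(332)), (np.int64(292), np.int64(332)), (np.int64(292), np.int64(331))] cap row60 235 379
0 [(np.int64(284), np.int64(325)), (np.int64(285), np.int64(325)), (np.int64(285), np.int64(325)), (np.int64(286), np.int64(325))] cap row60 235 379
5 [(np.int64(278), np.int64(321)), (np.int64(278), np.int64(321)), (np.int64(279), np.int64(321)), (np.int64(280), np.int64(321))] cap row60 235 379
10 [(np.int64(272), np.int64(316)), (np.int64(272), np.int64(316)), (np.int64(273), np.int64(316)), (np.int64(274), np.int64(316))] cap row60 235 379
15 [(np.int64(266), np.int64(311)), (np.int64(267), np.int64(312)), (np.int64(268), np.int64(312)), (np.int64(268), np.int64(312))] cap row60 235 379
20 [(np.int64(261), np.int64(307)), (np.int64(262), np.int64(307)), (np.int64(263), np.int64(307)), (np.int64(263), np.int64(308))] cap row60 235 379
seen cap 236 378
```

The vent is within about 2° of up and the cap position matches rail contact. I'll back off gently, open, lift and re-check.

```bash
python3 -m jog '[[0,-0.03,0,0,0,0,0.62],[0,-0.04,0,0,0,0,0.62],[0,-0.03,0,0,0,0,0.64],[0,0,0,0,0,0,0.68],[0,0,0,0,0,0,0.72],[0,0,0,0,0,0,0.76],[0,0,0,0,0,0,0.76],[0,0,-0.2,0,0,0,0.76],[0,0,-0.4,0,0,0,0.76],[0,0,-0.8,0,0,0,0.76],[0,0,-0.8,0,0,0,0.76],[0,0,-0.8,0,0,0,0.76],[0,0,0,0,0,0,0.76],[0,0,0,0,0,0,0.76],[0,0,0,0,0,0,0.76]]'
python3 - <<'E'
from v import *
o=ctrl.get_obs(); im=snap('wrist','w7.png')
s=im.astype(int); m=(s[...,2]-s[...,0]>40); m[:, :200]=0; m[:,450:]=0; ys,xs=np.nonzero(m); print('blue',xs.min(),xs.max(),ys.min(),ys.max())
p=fit('wrist',cv2.morphologyEx(im,cv2.MORPH_OPEN,np.ones((9,9))) if 0 else im,o,[556.5,134.5,-.062],37,dark=80)
th=np.radians(-3.55);d=p[:2]-[560.3,202.3];print('tray xy',np.cos(th)*d[0]+np.sin(th)*d[1],-np.sin(th)*d[0]+np.cos(th)*d[1])
E
```

```text
t: 14.6
ee_pos: [555.3, 132.1, 165.6]
orientation: [3.14, -0.098, -0.003]
ft_force: [0.2, 0.4, -0.2]
width: 66.5
grasp_force: 0.0
blue 277 358 72 315
fit xy [555.8 134.9] yaw -3.4 vent from up deg (+ to canister +y, mod 180) 0.2 cost 0.663 bluepx 2886 darkpx 698
tray xy -0.31059160012983966 -67.55751963000093
```

View pics/w7.png

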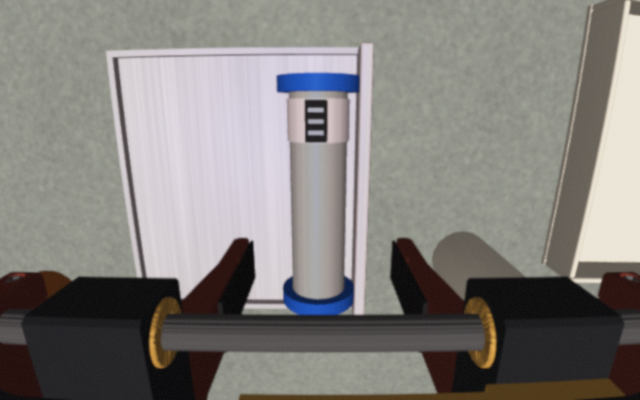

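The canister rests against the rail with its vent centred on top at (317,121). The fit puts it at tray y ≈ -67.6 mm with the vent within 2° of up. I'm handing the job in.

```bash
python3 -c "
from workcell import ctrl
print(ctrl.close_job())"
```

```text
the job is handed in; nothing more can be done
None
```

I set the vented canister down clear of the rail, released it and rolled it against the rail, with the vent about 2° or less from straight up by my last camera fit. I've handed the job in but got no verdict back.

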